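# Unlock a sprung service hatch and hold it just below its balance point

## Task

Take the orange T-key off its stand, set it on the square screw head at the front of the grey power unit and turn the screw anticlockwise with it until the red tongue is off the blue hatch; leave the key standing on the screw. Then raise the hatch past its balance point (60 degrees open), ease it back, and finish still holding the hatch steady just below balance, at about 50 degrees open, without ever letting it fly open or slam and without disturbing the loose things round about.

Things in the scene. Friction and masses are not known exactly. Their poses are not given: they have to be found in the camera images.
- key_grip (a point): Centre of the orange T-bar of the key: 70 mm long (this point's x axis), 12 mm wide (y), 14 mm high, with a 10 mm round steel shank below it. The key (120 g) stands upright on a square peg on a 90 x 90 mm wooden base 12 mm high; this point is 104 mm above the bench there and 92 mm above the key's lower end. Lift the key at least 25 mm to free it from the peg.
- key_mouth (a point): Centre of the lower end of the key, straight below key_grip: mouth of its square socket, 14.4 mm across flats, 24 mm deep, 21.6 mm square outside. The socket's flats lie along the key's x and y axes (same axes as key_grip).
- screw_seat (a point): On the axis of the captive screw, at the top of its red tongue, on which the key's lower end rests when it is fully on (118 mm above the bench). The 12 mm square head rises 10 mm straight above this point and then tapers over another 12 mm to a 5 mm square tip. The point turns with the screw: x points along the red tongue (36 mm long), and the head's flats lie along x and y; the key fits in any of four quarter turns, with about 0.2 rad of play either way.
- screw (a joint): Turn of the captive screw, rad, anticlockwise from above positive, 0 (tongue points straight over the hatch edge) to 1.4 (stop). It turns stiffly (0.04 N m) and stays where it is left. The tongue physically blocks the hatch below about 1.0; turn to 1.2 or more to be clear.
- hatch_handle (a point): Middle of the round steel handle bar of the hatch (12 mm diameter, 100 mm long, parallel to the hinge), 45 mm in front of the hatch edge, 245 mm from the hinge axis and level with it when the hatch is shut (106 mm above the bench). The screw is 150 mm to its right. The bar may turn between the fingers.
- hatch_hinge (a point): Point of the hinge axis behind the middle of the handle, fixed to the unit. Its y axis is the hinge axis, its -x axis points level to the handle of the shut hatch, z is up. The handle travels on an arc of 245 mm radius about it, in its x-z plane.
- hatch (a joint): Opening angle of the 200 x 300 x 12 mm blue steel hatch (0.9 kg), rad: 0 shut, 1.55 stop. Torsion springs carry part of its weight: below 1.05 (60 degrees, the balance point) it falls shut if let go, above that it springs open. Lifting it at the handle takes about 2 N when shut, and less towards the balance point.
- bearing: Loose steel ball bearing, 52 mm diameter, 15 mm high, flat on the bench; origin at its underside. Leave alone.
- tape_measure: Loose yellow tape measure, 38 x 87 x 66 mm high; origin at the centre of its underside. Leave alone.
- wood_block: Loose wood block, 115 x 55 x 40 mm high; origin at the centre of its underside. Leave alone.
Mind the look-alikes: they are no part of the job. Leave any green, pink or yellow look-alike of the part that bears key_grip alone.

How it is judged (in metres and radians):
On the way, in this order (a step that is already met when the one before it is completed fails the run):
1. the screw is unlocked with the key on it (value of joint screw above 1 rad and distance between key_mouth and screw_seat below 0.012 m), for 0.1 s.
2. the hatch is raised past its balance point (value of joint hatch above 1.09 rad), for 0.1 s.
At the end, for the whole second after the job is handed in: The fingers still hold the hatch, steady between 0.75 and 0.98 rad (43 to 56 degrees) open, carried by nothing else; the screw stands past 1.0 rad and the key stands upright on it (lower end within 12 mm of the seat) (all of step 1 and value of joint hatch between 0.75 and 0.98 rad and velocity of joint hatch between -0.1 and 0.1 rad/s and contact force between the fingers and hatch above 0.1 N and contact force between hatch and key below 0.1 N and angle between key_grip's own z axis and vertical below 0.2 rad); the arm keeps its last pose, push and grip.
It fails at once if the screw is turned without the key on it (value of joint screw above 0.6 rad and distance between key_mouth and screw_seat above 0.03 m).
It fails at once if the hatch flies open or slams (velocity of joint hatch above 1.8 rad/s or velocity of joint hatch below -1.8 rad/s).
It fails at once if the bearing is disturbed (distance of bearing from where it was at the start of the episode above 0.03 m).
It fails at once if the tape measure is disturbed (distance of tape_measure from where it was at the start of the episode above 0.03 m).
It fails at once if the wood block is disturbed (distance of wood_block from where it was at the start of the episode above 0.03 m).
It also fails if it takes over 64 s, if anything falls off the work surface, if the arm or the gripper's body presses on something with over 40 N, if the wrist force passes 120 N, or if a joint passes its speed limit or range.

## Robot

A 6-joint arm with a two-finger parallel gripper is mounted at the origin on a cart in front of the work surface, level with it; the furniture and walls round the work are solid. World frame = base frame: x ahead of the robot, y to its left, z up, the work surface at z = 0. Lengths are in m, angles in degrees, forces in N, time in s.
With the tool pointing down it reaches from about 0.375 to 0.9 m from the base axis. Payload 3.1 kg.
Tool frame: the origin (TCP) lies at the very end of the fingers, on their centre line; the grasp point (between the pads) lies 19 mm behind it (bot.tcp_to_grasp is the distance from the TCP to the grasp point, in m); z points along the fingers, y is the direction in which the jaws open and shut (so a half turn about z gives the same grasp; the last joint's range is limited). The gripper opens to 87 mm and grips with 3 to 60 N. Pads are 19 mm wide; open, the fingers measure 117 mm over their backs; the gripper's body (75 mm by 190 mm) begins 51 mm behind the grasp point.
Start: joints at [-81.618, 30.224, 82.088, -0, 67.689, -10.227], TCP at [0.199, -0.592, 0.223] pointing down, gripper open.
Joint ranges: [-176.69, 176.69], [-43.24, 126.21], [12.49, 139.97], [-82, 262], [0, 151.66], [-163.58, 163.58]. Speed limits (degrees/s): [159.86, 159.86, 180, 180, 180, 180].

## Interface

Orientations are given as a 3x3 rotation matrix whose columns are the frame's x, y, z axes.
In Python, from rig import telemetry, eyes, order, bot gives the robot as it stands. The module is installed in compiled form; this text tells all that it offers.
- The arm moves only by the tool servo_tool, never from a script. Its argument "targets" is a list of rows, each a list of 2 entries, a list of its own where there are three numbers: the shift along the tool's x, y, z in m, then the turn, a rotation vector about the tool's x, y, z in rad. In form: [[[tx, ty, tz], [wx, wy, wz]], ...]. A call has 1 to 12 rows; each row is the pose to reach, as a shift and turn from the pose commanded when the call began, along the tool's axes at that moment; what a row does not reach only later rows make up. A row lasts 1/8 s, in which the tool goes at most 62.5 mm and 10.7 degrees, less where a joint would pass 70% of its speed; a pose out of reach is approached as far as the arm can. A call with a gripper value outside its range is refused whole. "gripper" is the finger opening in m, from 0 to 0.087, set as the call begins (left out, the last holds). The fingers move at their own pace and stop on an object; the grip force is fixed at half the most. Time passes only in rows, so rows that repeat a pose let the fingers close. It gives the time, the measured TCP pose, the force and the opening at its end, in the units of the state.
- telemetry.read_state(): the state, without advancing time (a new reading comes with each control period).
- eyes.capture(name): name is "side" or "top" or "wrist"; returns a dict with "pixels" (384x512x3 uint8, blue, green, red), "intrinsics" (3x3 intrinsics, pixels), "extrinsics" (4x4, takes a point from camera to world coordinates); the wrist camera has in their place "T_tool_cam" (4x4, takes a point from camera to tool coordinates, whose origin is the TCP and whose axes are the flange's). Camera axes: x right, y down, z forward; pixel columns grow to the right and rows downward; lengths in m; the calibration is good to about 2 mm. The wrist camera is an equidistant fisheye: a pixel r from the principal point sees the ray r / f radians off the axis. A picture is of the moment at which its call begins: read the wrist's pose just before it. There is no depth.
- order.hand_in(): hands the job in, once; it reports no verdict.
The state is a dict: "time_s": time; "joint_positions": joint angles; "qvel": joint speeds; "tau": joint torques, N m; "position": TCP position; "tcp_rot": TCP orientation; "force": force on the tool from outside, world axes, zero at the start; "moment": the same for the moment, N m; "opening": opening from 0.0 (shut) to 1.0 (fully open).
Only numpy, scipy, OpenCV 4.12 (cv2) and the standard library are available. Lean on these libraries where they do the work, as an engineer would, in place of code of your own. Each camera call takes 0.05 s, during which the arm holds its last target. There are 200 camera calls.

## Working session

There is one attempt and no reset: what is moved stays moved. The work goes in short steps, Python scripts to look and compute and a tool call to move; the robot and the scene stay as the last step left them, time stands still between calls to the robot, and variables do not carry over. Pictures are saved under pics/ and viewed, about 8 in all and at most 12, crops included, and the job is handed in when it is done.

Besides the shell and the picture viewer there is one more tool, called after "Request:" as name(argument=value, ...) on one line, values as JSON. servo_tool: Moves the arm, as the interface text tells. Its arguments: {"type":"object","properties":{"targets":{"type":"array","items":{"type":"array"}},"gripper":{"type":"number"}},"required":["targets"]}

```bash
mkdir -p pics
python3 - <<'E'
from rig import telemetry, eyes, bot
import cv2,numpy as np
s=telemetry.read_state();print(s['time_s'],s['position'],np.round(s['tcp_rot'],3),s['force'],s['opening'])
for n in('side','top'):
    c=eyes.capture(n);cv2.imwrite(f'pics/{n}0.png',c['pixels']);np.savez(f'pics/{n}0.npz',**{k:v for k,v in c.items()})
    print(n,np.round(c['intrinsics'],1).tolist(),np.round(c['extrinsics'],3).tolist())
c=eyes.capture('wrist');print({k:np.round(v,4).tolist() for k,v in c.items() if k!='pixels'})
E
```

```text
0.0 [ 0.19934242 -0.59160082  0.22157892] [[ 0.948  0.319 -0.   ]
 [ 0.319 -0.948  0.002]
 [ 0.    -0.002 -1.   ]] [-0.17569969  0.45836252 -0.63252143] 1.0019807563081669
side [[416.1, 0.0, 259.2], [0.0, 416.1, 186.8], [0.0, 0.0, 1.0]] [[-0.547, -0.627, 0.554, -0.152], [-0.837, 0.416, -0.356, 0.438], [-0.007, -0.659, -0.752, 1.043], [0.0, 0.0, 0.0, 1.0]]
top [[359.1, 0.0, 253.1], [0.0, 359.1, 189.8], [0.0, 0.0, 1.0]] [[-0.014, -0.974, 0.225, 0.318], [-1.0, 0.014, 0.001, -0.016], [-0.004, -0.225, -0.974, 1.164], [0.0, 0.0, 0.0, 1.0]]
{'intrinsics': [[297.3186, 0.0, 255.9005], [0.0, 297.3186, 183.6717], [0.0, 0.0, 1.0]], 'T_tool_cam': [[0.0004, -0.9621, -0.2725, 0.0745], [1.0, 0.0008, -0.0015, -0.0001], [0.0017, -0.2725, 0.9621, -0.1616], [0.0, 0.0, 0.0, 1.0]]}
```

View pics/side0.png

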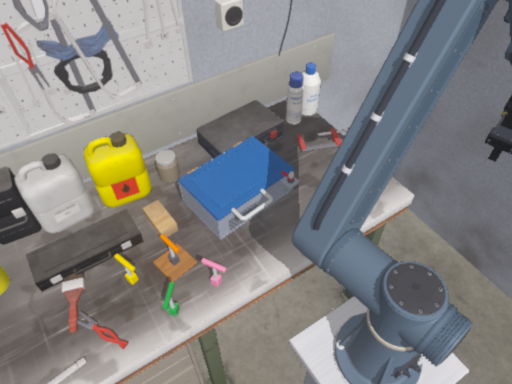

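View pics/top0.png

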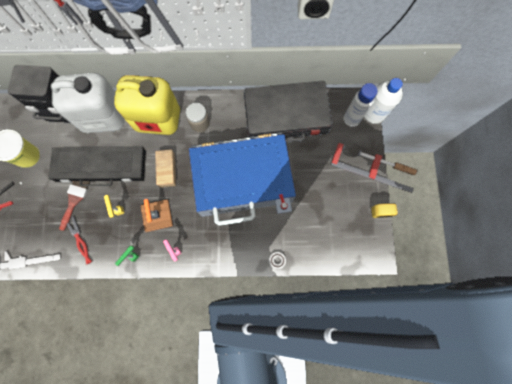

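Side view: the orange key is at about (171,243), the blue hatch at (238,185), and the red tongue at (290,177). In the top view the key is at (152,211), the handle at (234,214), the tongue at (284,204), the bearing at (278,260), the wood block at (165,167) and the tape at (384,210).

```bash
cat > h.py <<'E'
import numpy as np,cv2
def ray(c,uv):
    K=c['intrinsics'];T=c['extrinsics'];d=T[:3,:3]@np.linalg.inv(K)@np.array([uv[0],uv[1],1.]);return T[:3,3],d
def plane(c,uv,z):
    o,d=ray(c,uv);return o+d*(z-o[2])/d[2]
def proj(c,P):
    T=np.linalg.inv(c['extrinsics']);p=T[:3,:3]@P+T[:3,3];p=c['intrinsics']@p;return p[:2]/p[2]
def two(c1,u1,c2,u2):
    o1,d1=ray(c1,u1);o2,d2=ray(c2,u2);t=np.linalg.lstsq(np.c_[d1,-d2],o2-o1,rcond=None)[0]
    a,b=o1+d1*t[0],o2+d2*t[1];return (a+b)/2,np.linalg.norm(a-b)
E
python3 - <<'E'
from h import *
S=np.load('pics/side0.npz');T=np.load('pics/top0.npz')
for n,c,box in(('side',S,(130,215,215,290)),('top',T,(130,190,185,240))):
    im=c['pixels'];hsv=cv2.cvtColor(im,cv2.COLOR_BGR2HSV)
    m=cv2.inRange(hsv,(5,190,170),(20,255,255))
    x0,y0,x1,y1=box;k=np.zeros_like(m);k[y0:y1,x0:x1]=m[y0:y1,x0:x1]
    nn,l,st,ce=cv2.connectedComponentsWithStats(k)
    for i in range(1,nn):
        if st[i,4]>8:
            pts=np.argwhere(l==i)[:,::-1].astype(np.float32);r=cv2.minAreaRect(pts)
            b=cv2.boxPoints(r);z=.108
            print(n,st[i],ce[i],r,plane(c,ce[i],z))
            vx,vy,x_,y_=cv2.fitLine(pts,2,0,.01,.01).ravel();A=plane(c,(x_-10*vx,y_-10*vy),z);B=plane(c,(x_+10*vx,y_+10*vy),z)
            print('  dir deg',np.degrees(np.arctan2(*(B-A)[1::-1])))
for p in((284,204),(283,209),(234,214),(217,217),(252,213)):print(p,plane(T,p,.106))
for p in((278,260),(165,167),(384,210)):print(p,plane(T,p,.02))
a=cv2.resize(T['pixels'][130:240,130:300],None,fx=4.4,fy=4.4,interpolation=cv2.INTER_CUBIC)
cv2.imwrite('pics/tc.png',a)
a=cv2.resize(S['pixels'][140:290,140:310],None,fx=4,fy=4,interpolation=cv2.INTER_CUBIC)
cv2.imwrite('pics/sc.png',a)
E
```

```text
side [160 235  19  18 106] [169.04716981 242.86792453] ((168.8546905517578, 242.65847778320312), (23.404644012451172, 4.607213020324707), 42.51044845581055) [0.50333324 0.30561095 0.108     ]
  dir deg -166.90733542787603
(284, 204) [ 0.51828705 -0.10739998  0.106     ]
(283, 209) [ 0.50314778 -0.10391308  0.106     ]
(234, 214) [0.49014193 0.04246496 0.106     ]
(217, 217) [0.48184656 0.09303468 0.106     ]
(252, 213) [ 0.49238893 -0.01118403  0.106     ]
(278, 260) [ 0.35670561 -0.09017664  0.02      ]
(165, 167) [0.66518675 0.27622018 0.02      ]
(384, 210) [ 0.51023394 -0.43638917  0.02      ]
```

View pics/tc.png

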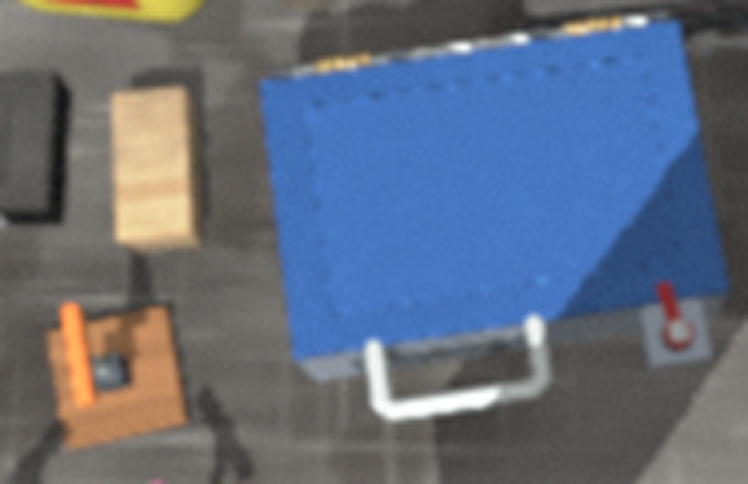

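View pics/sc.png

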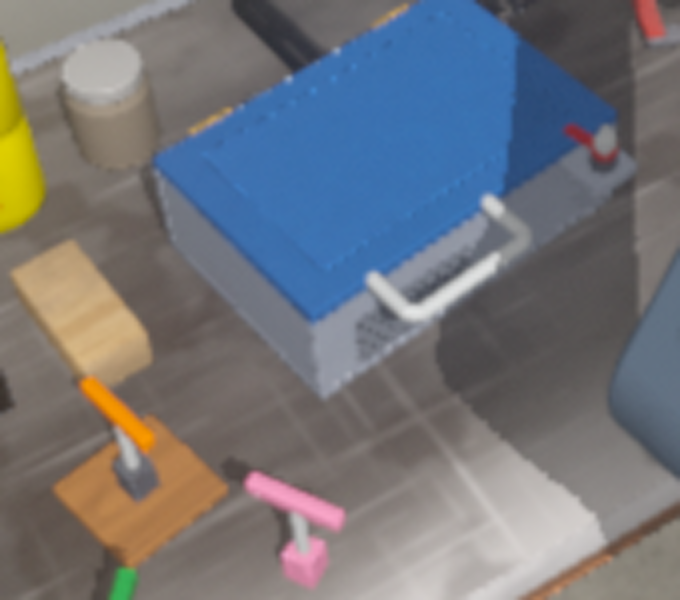

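Crops: the key bar runs vertically in the top view, with its centre near (147.5,210.5). The handle bar centre is near (235,221), and the screw is near (284,205) with its tongue pointing over the hatch.

Run:
```python
from h import *
S=np.load('pics/side0.npz');T=np.load('pics/top0.npz')
t=lambda x,y:(130+x/4.4-.4,130+y/4.4-.4)
s=lambda x,y:(140+x/4-.4,140+y/4-.4)
def pr(n,a,b,z):
    P,g=two(T,t(*a),S,s(*b));print(n,np.round(P,4),'gap',round(g,4),'planeT',np.round(plane(T,t(*a),z),4),'planeS',np.round(plane(S,s(*b),z),4))
pr('key far',(70,310),(87,383),.11);pr('key near',(86,400),(148,442),.11);pr('key mid',(78,355),(117,412),.11)
pr('h left',(382,408),(412,313),.106);pr('h right',(543,388),(522,250),.106);pr('h mid',(463,400),(466,281),.106)
pr('screw',(679,325),(604,140),.135)
pr('tongue far',(664,287),(568,128),.116);
pr('hatch FL',(297,358),(320,318),.112);pr('hatch FR',(727,296),(0,0),.112);pr('hatch BL',(262,78),(157,162),.112);pr('hatch BR',(682,20),(0,0),.112)
```

```text
key far [0.5381 0.3108 0.1043] gap 0.0041 planeT [0.5355 0.3074 0.11  ] planeS [0.5356 0.313  0.11  ]
key near [0.4757 0.2969 0.1006] gap 0.002 planeT [0.4736 0.2933 0.11  ] planeS [0.4702 0.2989 0.11  ]
key mid [0.5067 0.3038 0.1027] gap 0.0033 planeT [0.5044 0.3003 0.11  ] planeS [0.503 0.306 0.11 ]
h left [0.4669 0.0956 0.1051] gap 0.0023 planeT [0.4659 0.0946 0.106 ] planeS [0.4671 0.0967 0.106 ]
h right [ 0.4833 -0.0117  0.0851] gap 0.0062 planeT [ 0.478 -0.014  0.106] planeS [4.716e-01 2.000e-04 1.060e-01]
h mid [0.4743 0.0431 0.0959] gap 0.0067 planeT [0.4706 0.04   0.106 ] planeS [0.4701 0.0495 0.106 ]
screw [ 0.5176 -0.106   0.1186] gap 0.0003 planeT [ 0.5144 -0.1047  0.135 ] planeS [ 0.5059 -0.0963  0.135 ]
tongue far [ 0.5468 -0.0959  0.1115] gap 0.0041 planeT [ 0.5444 -0.097   0.116 ] planeS [ 0.5449 -0.0919  0.116 ]
hatch FL [0.5009 0.1526 0.1039] gap 0.0011 planeT [0.4998 0.1517 0.112 ] planeS [0.4948 0.1547 0.112 ]
hatch FR [0.4804 0.1041 0.4934] gap 0.399 planeT [ 0.5384 -0.14    0.112 ] planeS [0.9268 0.2137 0.112 ]
hatch BL [0.7035 0.1821 0.0991] gap 0.0023 planeT [0.6997 0.1806 0.112 ] planeS [0.6907 0.1849 0.112 ]
hatch BR [0.7049 0.0764 0.2776] gap 0.3593 planeT [ 0.7386 -0.1161  0.112 ] planeS [0.9268 0.2137 0.112 ]
```

```bash
cat >> h.py <<'E'
from scipy.spatial.transform import Rotation as Ro
def Rdown(yaw):
    a=np.radians(yaw);c,s=np.cos(a),np.sin(a);return np.array([[c,s,0],[s,-c,0],[0,0,-1.]])
def delta(st,P,yaw):
    R=np.array(st['tcp_rot']);d=R.T@(np.array(P)-st['position']);w=Ro.from_matrix(R.T@Rdown(yaw)).as_rotvec()
    return np.round(d,4).tolist(),np.round(w,4).tolist()
def wray(c,st,uv):
    K=c['intrinsics'];v=np.array([(uv[0]-K[0,2])/K[0,0],(uv[1]-K[1,2])/K[1,1]]);r=np.hypot(*v)
    d=np.array([*(np.sin(r)*v/max(r,1e-9)),np.cos(r)]);T=c['T_tool_cam'];R=np.array(st['tcp_rot'])
    return st['position']+R@T[:3,3],R@T[:3,:3]@d
def wplane(c,st,uv,z):
    o,d=wray(c,st,uv);return o+d*(z-o[2])/d[2]
def wproj(c,st,P):
    T=c['T_tool_cam'];R=np.array(st['tcp_rot']);p=T[:3,:3].T@(R.T@(np.array(P)-st['position'])-T[:3,3])
    r=np.arctan2(np.hypot(p[0],p[1]),p[2]);K=c['intrinsics'];return K[:2,2]+K[0,0]*r*p[:2]/np.hypot(p[0],p[1])
E
python3 - <<'E'
from h import *; from rig import telemetry
s=telemetry.read_state()
print(delta(s,(.515,-.105,.29),12))
E
```

```text
([0.4545, -0.3607, -0.0675], [-0.0017, -0.0002, 0.1154])
```

Request:
servo_tool(targets=[[[0.4545,-0.3607,-0.0675],[-0.0017,0,0.115]],[[0.4545,-0.3607,-0.0675],[-0.0017,0,0.115]],[[0.4545,-0.3607,-0.0675],[-0.0017,0,0.115]],[[0.4545,-0.3607,-0.0675],[-0.0017,0,0.115]],[[0.4545,-0.3607,-0.0675],[-0.0017,0,0.115]],[[0.4545,-0.3607,-0.0675],[-0.0017,0,0.115]],[[0.4545,-0.3607,-0.0675],[-0.0017,0,0.115]],[[0.4545,-0.3607,-0.0675],[-0.0017,0,0.115]],[[0.4545,-0.3607,-0.0675],[-0.0017,0,0.115]],[[0.4545,-0.3607,-0.0675],[-0.0017,0,0.115]],[[0.4545,-0.3607,-0.0675],[-0.0017,0,0.115]],[[0.4545,-0.3607,-0.0675],[-0.0017,0,0.115]]])

```text
time_s: 1.65
position: [0.5144, -0.1059, 0.2897]
tcp_rot: [[0.978, 0.208, -0.001], [0.208, -0.978, -0.002], [-0.001, 0.002, -1.0]]
force: [-0.1, 0.3, -0.2]
opening: 0.998
```

Run:
```python
from h import *; from rig import telemetry,eyes
import pickle
s=telemetry.read_state();c=eyes.capture('wrist');pickle.dump((s,c),open('pics/w1.pkl','wb'));im=c['pixels'].copy();cv2.imwrite('pics/w1.png',im)
print(s['time_s'],s['position'],np.round(s['tcp_rot'],3).tolist(),s['force'])
print(wproj(c,s,(.5155,-.1055,.118)),delta(s,(.505,.302,.22),12.7))
```

```text
1.65 [ 0.51443898 -0.10592756  0.28966014] [[0.978, 0.208, -0.001], [0.208, -0.978, -0.002], [-0.001, 0.002, -1.0]] [-0.05721182  0.32832401 -0.15750687]
[256.0376089  165.78788305] ([0.0757, -0.4011, 0.0689], [0.0016, 0.0011, -0.0122])
```

View pics/w1.png

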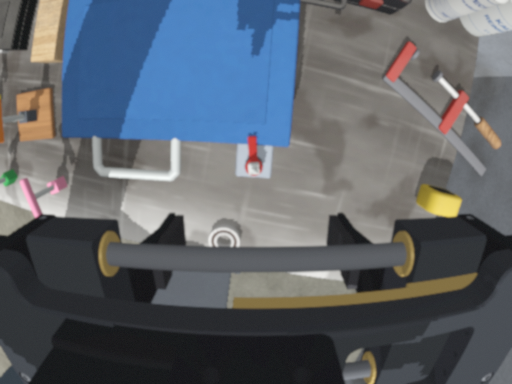

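The wrist view shows the screw head near (254,167), its tongue up to (252,137), and the handle bar from (98,172) to (178,177). I'll refine these from the image while moving on to the key.

Run:
```python
from h import *
import pickle
s,c=pickle.load(open('pics/w1.pkl','rb'));im=c['pixels'];hsv=cv2.cvtColor(im,cv2.COLOR_BGR2HSV)
m=cv2.inRange(hsv,(0,150,100),(8,255,255))|cv2.inRange(hsv,(172,150,100),(180,255,255));k=np.zeros_like(m);k[125:185,235:275]=m[125:185,235:275]
p=np.argwhere(k)[:,::-1].astype(float)
W=np.array([wplane(c,s,q,.117) for q in p]);print(len(p),'px bbox',p.min(0),p.max(0));
far=W[p[:,1]<155];vx,vy,x,y=cv2.fitLine(far[:,:2].astype(np.float32),2,0,.001,.001).ravel();print('tongue yaw',np.degrees(np.arctan2(vy,vx)),'line pt',x,y,'tip x',W[:,0].max())
# base disc
b=p[p[:,1]>157];print('disc mean px',b.mean(0),b.min(0),b.max(0),wplane(c,s,(b.min(0)+b.max(0))/2,.117))
a=cv2.resize(im[120:190,225:285],None,fx=5,fy=5,interpolation=cv2.INTER_CUBIC)
bl=cv2.inRange(hsv,(100,120,40),(125,255,255))
E=[]
for u in list(range(75,92,3))+list(range(185,240,5))+list(range(265,288,3)):
    col=np.where(bl[60:170,u])[0];E.append(wplane(c,s,(u,60+col.max()),.106))
E=np.array(E);f=np.polyfit(E[:,1],E[:,0],1);print('edge yaw',np.degrees(-np.arctan(f[0])),'res',np.std(E[:,0]-np.polyval(f,E[:,1])))
g=hsv.copy()
H=[]
for u in range(110,170,4):
    col=im[160:190,u].astype(int).sum(1);w=np.where(col>col.min()+.6*(col.max()-col.min()))[0];H.append(wplane(c,s,(u,160+w.mean()),.106))
H=np.array(H);f2=np.polyfit(H[:,1],H[:,0],1);print('handle yaw',np.degrees(-np.arctan(f2[0])),f2,'res',np.std(H[:,0]-np.polyval(f2,H[:,1])))
row=im[160,85:190].astype(int).sum(1);print(row.tolist())
print('legs',wplane(c,s,(97,158),.106),wplane(c,s,(176,158),.106), wplane(c,s,(137,174.5),.106))
cv2.imwrite('pics/w1c.png',np.hstack([a,cv2.resize(im[130:190,85:190],(613,350),interpolation=cv2.INTER_CUBIC)])[:, :800])
```

```text
160 px bbox [249. 137.] [257. 161.]
tongue yaw 15.085705 line pt 0.5377612 -0.09634933 tip x 0.5474030575864495
disc mean px [252.84615385 159.15384615] [249. 158.] [257. 161.] [ 0.52177742 -0.10060657  0.117     ]
edge yaw 8.093485437210676 res 0.0003768682576747032
handle yaw 7.608634648199894 [-0.13358188  0.4763748 ] res 0.0002648197827979076
[243, 237, 241, 238, 238, 239, 254, 321, 426, 485, 505, 505, 495, 478, 454, 419, 365, 286, 235, 213, 220, 219, 222, 220, 224, 226, 229, 235, 236, 240, 241, 242, 240, 241, 239, 236, 239, 239, 240, 242, 245, 239, 226, 208, 206, 202, 204, 203, 234, 266, 285, 298, 303, 308, 314, 321, 320, 331, 334, 340, 347, 350, 350, 355, 353, 351, 352, 353, 352, 355, 353, 351, 355, 356, 359, 359, 358, 357, 355, 354, 355, 356, 356, 357, 389, 503, 622, 678, 695, 698, 692, 670, 636, 589, 522, 442, 393, 380, 381, 383, 383, 388, 390, 397, 403]
legs [0.48210664 0.09965685 0.106     ] [ 0.50270071 -0.00921748  0.106     ] [0.47171355 0.03911091 0.106     ]
```

Request:
servo_tool(targets=[[[0.0757,-0.4011,0.0],[0,0,-0.012]],[[0.0757,-0.4011,0.0],[0,0,-0.012]],[[0.0757,-0.4011,0.0],[0,0,-0.012]],[[0.0757,-0.4011,0.0],[0,0,-0.012]],[[0.0757,-0.4011,0.0],[0,0,-0.012]],[[0.0757,-0.4011,0.069],[0,0,-0.012]],[[0.0757,-0.4011,0.069],[0,0,-0.012]],[[0.0757,-0.4011,0.069],[0,0,-0.012]],[[0.0757,-0.4011,0.069],[0,0,-0.012]],[[0.0757,-0.4011,0.069],[0,0,-0.012]],[[0.0757,-0.4011,0.069],[0,0,-0.012]]])

```text
time_s: 3.08
position: [0.5065, 0.3014, 0.2215]
tcp_rot: [[0.976, 0.218, 0.002], [0.218, -0.976, -0.001], [0.002, 0.002, -1.0]]
force: [0.4, 0.1, 0.2]
opening: 1.004
```

Run:
```python
from h import *; from rig import telemetry,eyes
import pickle
s=telemetry.read_state();c=eyes.capture('wrist');pickle.dump((s,c),open('pics/w2.pkl','wb'));im=c['pixels'];cv2.imwrite('pics/w2.png',im)
hsv=cv2.cvtColor(im,cv2.COLOR_BGR2HSV);m=cv2.inRange(hsv,(5,200,150),(20,255,255));m[215:]=0
nn,l,st,ce=cv2.connectedComponentsWithStats(m);i=1+st[1:,4].argmax();p=np.argwhere(l==i)[:,::-1].astype(np.float32);r=cv2.minAreaRect(p)
print(st[i],r);B=cv2.boxPoints(r);W=np.array([wplane(c,s,q,.111)for q in B]);print(W,W.mean(0))
e=np.diff(np.r_[W,W[:1]],axis=0)[:,:2];print([(np.hypot(*q).round(4),np.degrees(np.arctan2(q[1],q[0])).round(1)) for q in e])
print(s['position'],np.round(s['tcp_rot'],4).tolist(),s['force'])
```

```text
Traceback (most recent call last):
ValueError: attempt to get argmax of an empty sequence
```

View pics/w2.png

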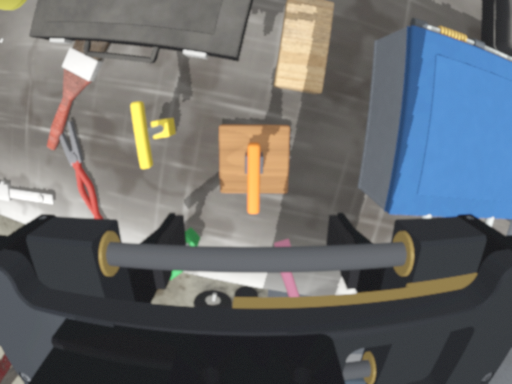

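The key bar spans (254,145) to (253,213), almost aligned with the tool x axis. I'll measure it with a looser mask.

Run:
```python
from h import *
import pickle
s,c=pickle.load(open('pics/w2.pkl','rb'));im=c['pixels']
hsv=cv2.cvtColor(im,cv2.COLOR_BGR2HSV);print(hsv[180,253],hsv[190,280]);m=cv2.inRange(hsv,(8,150,190),(22,255,255));k=np.zeros_like(m);k[135:225,235:275]=m[135:225,235:275]
nn,l,st,ce=cv2.connectedComponentsWithStats(k);i=1+st[1:,4].argmax();p=np.argwhere(l==i)[:,::-1].astype(np.float32);r=cv2.minAreaRect(p)
print(st[i],r);B=cv2.boxPoints(r);W=np.array([wplane(c,s,q,.111)for q in B]);print(W.mean(0))
e=np.diff(np.r_[W,W[:1]],axis=0)[:,:2];print([(np.hypot(*q).round(4),np.degrees(np.arctan2(q[1],q[0])).round(1)) for q in e])
print(delta(s,(W.mean(0)[0],W.mean(0)[1],.083),12.7))
```

```text
[ 19 148 255] [ 15 115 204]
[247 143  13  70 557] ((253.0, 177.5), (69.0, 12.0), 90.0)
[0.50837315 0.30498904 0.111     ]
[(np.float64(0.0111), np.float64(-77.4)), (np.float64(0.0678), np.float64(-167.2)), (np.float64(0.0118), np.float64(102.7)), (np.float64(0.0678), np.float64(12.2))]
([0.0023, -0.0033, 0.1385], [0.0016, -0.002, -0.0019])
```

Request:
servo_tool(targets=[[[0.002,-0.003,0.05],[0.0016,-0.002,0]],[[0.002,-0.003,0.09],[0.0016,-0.002,0]],[[0.002,-0.003,0.12],[0.0016,-0.002,0]],[[0.002,-0.003,0.136],[0.0016,-0.002,0]],[[0.002,-0.003,0.136],[0.0016,-0.002,0]]])

```text
time_s: 3.75
position: [0.5068, 0.3053, 0.0838]
tcp_rot: [[0.976, 0.22, -0.003], [0.22, -0.976, -0.001], [-0.003, 0.0, -1.0]]
force: [-0.4, -1.0, 0.2]
opening: 1.002
```

Request:
servo_tool(targets=[[[0,0,0],[0,0,0]],[[0,0,0],[0,0,0]],[[0,0,0],[0,0,0]],[[0,0,0],[0,0,0]],[[0,0,0],[0,0,0]],[[0,0,0],[0,0,0]]], gripper=0.0)

```text
time_s: 4.5
position: [0.507, 0.3057, 0.0844]
tcp_rot: [[0.975, 0.22, -0.002], [0.22, -0.975, -0.001], [-0.002, 0.0, -1.0]]
force: [0.4, -0.1, -0.3]
opening: 0.403
```

Request:
servo_tool(targets=[[[0,0,0],[0,0,0]],[[0,0,0],[0,0,0]],[[0,0,0],[0,0,0]],[[0,0,0],[0,0,0]],[[0,0,0],[0,0,0]]])

```text
time_s: 5.12
position: [0.507, 0.3056, 0.0843]
tcp_rot: [[0.975, 0.22, -0.002], [0.22, -0.975, -0.001], [-0.002, 0.0, -1.0]]
force: [0.1, 0.6, -0.9]
opening: 0.133
```

Request:
servo_tool(targets=[[[0,0,-0.03],[0,0,0]],[[0,0,-0.07],[0,0,0]],[[0,0,-0.12],[0,0,0]],[[0,0,-0.17],[0,0,0]],[[0,0,-0.19],[0,0,0]],[[0,0,-0.19],[0,0,0]]])

```text
time_s: 5.88
position: [0.508, 0.3062, 0.2761]
tcp_rot: [[0.975, 0.22, 0.002], [0.22, -0.975, 0.001], [0.002, -0.001, -1.0]]
force: [-0.4, -0.2, -2.2]
opening: 0.133
```

Run:
```python
from h import *; from rig import telemetry
import pickle
s,c=pickle.load(open('pics/w1.pkl','rb'))
im=c['pixels'];g=cv2.cvtColor(im,cv2.COLOR_BGR2GRAY);hsv=cv2.cvtColor(im,cv2.COLOR_BGR2HSV)
print(g[155:178,244:266]); print(hsv[155:178,244:266,1])
for px in((254,167),(253.5,168.5)):
  for z in(.118,.14):print(px,z,wplane(c,s,px,z))
s=telemetry.read_state();print(delta(s,(.5155,-.104,.27),14.5),s['opening'],s['force'])
```

```text
[[201 201 196 182 157 126 105  95  86  80  78  78  95 116 130 138 141 141
  141 140 144 159]
 [201 200 194 174 142 111  93  84  77  75  74  76  87 102 118 130 137 140
  141 142 147 163]
 [201 199 189 165 130  97  79  76  74  74  72  75  78  86  98 114 127 136
  139 141 152 172]
 [200 196 181 151 111  86  75  74  75  74  74  74  74  76  81  94 110 126
  135 141 156 178]
 [199 189 167 131  99  85  79  77  74  74  74  74  73  74  74  79  93 111
  129 140 157 180]
 [196 178 147 115  97  91  86  80  77  77  77  79  77  78  76  76  84 102
  124 139 157 181]
 [193 170 134 109 104 105 102  97  96  96  97  98 100  99  93  84  84  98
  120 141 163 184]
 [191 165 131 114 121 127 127 122 120 122 122 124 126 125 117 101  88  97
  122 153 176 192]
 [186 159 130 128 148 160 159 152 145 143 143 144 147 146 138 117  94 100
  130 167 189 198]
 [181 153 131 148 178 193 191 177 165 160 160 161 161 163 155 130 100  99
  136 173 195 201]
 [176 148 133 163 200 214 211 195 180 171 168 167 171 175 167 139 104 102
  139 175 195 202]
 [177 147 133 169 207 224 222 209 191 175 168 167 170 178 168 138 105 109
  1
[... 2819 characters left out ...]
5  10   7  10  11  16  25  29  30  26  24  23  17   8   9  16
   20  20  20  20]
 [ 19  20  19  16  11   6  11  23  37  45  47  40  28  18   8  11  16  19
   20  19  22  22]
 [ 14  15  15  15  13   9   7  12  20  24  25  20  11  11  14  17  19  20
   19  20  20  21]
 [  0   0   2   5   6   3   3   3   6   6   6   6   8  10  13  13  14  15
   16  15  16  17]]
(254, 167) 0.118 [ 0.51361805 -0.10350901  0.118     ]
(254, 167) 0.14 [ 0.51849071 -0.10262689  0.14      ]
(253.5, 168.5) 0.118 [ 0.51176837 -0.10331252  0.118     ]
(253.5, 168.5) 0.14 [ 0.51676315 -0.10244337  0.14      ]
([-0.083, 0.4018, 0.0057], [-0.0006, -0.0021, -0.0312]) 0.13334293013711193 [-0.4176027  -0.18469653 -2.15446403]
```

Request:
servo_tool(targets=[[[-0.085,0.4018,0.006],[-0.0006,-0.002,-0.031]],[[-0.085,0.4018,0.006],[-0.0006,-0.002,-0.031]],[[-0.085,0.4018,0.006],[-0.0006,-0.002,-0.031]],[[-0.085,0.4018,0.006],[-0.0006,-0.002,-0.031]],[[-0.085,0.4018,0.006],[-0.0006,-0.002,-0.031]],[[-0.085,0.4018,0.006],[-0.0006,-0.002,-0.031]],[[-0.085,0.4018,0.006],[-0.0006,-0.002,-0.031]],[[-0.085,0.4018,0.006],[-0.0006,-0.002,-0.031]],[[-0.085,0.4018,0.035],[-0.0006,-0.002,-0.031]],[[-0.085,0.4018,0.045],[-0.0006,-0.002,-0.031]],[[-0.085,0.4018,0.045],[-0.0006,-0.002,-0.031]],[[-0.085,0.4018,0.045],[-0.0006,-0.002,-0.031]]])

```text
time_s: 7.38
position: [0.5132, -0.1045, 0.2301]
tcp_rot: [[0.968, 0.251, -0.003], [0.251, -0.968, -0.002], [-0.003, 0.001, -1.0]]
force: [0.0, -0.2, -1.6]
opening: 0.136
```

Run:
```python
from h import *; from rig import telemetry,eyes
import pickle
s=telemetry.read_state();c=eyes.capture('wrist');d=eyes.capture('side');pickle.dump((s,c,d),open('pics/w3.pkl','wb'))
print(s['time_s'],s['position'],np.round(s['tcp_rot'],4).tolist(),s['force'],s['opening'])
R=np.array(s['tcp_rot']);M=s['position']+R@np.array([.0012,0,.0723])
u,v=wproj(c,s,M),proj(d,M);print('mouth',M,u,v);
def crop(im,p,w=36,h=36):
    x,y=np.round(p).astype(int);x=np.clip(x,w,512-w);y=np.clip(y,h,384-h);return cv2.resize(im[y-h:y+h,x-w:x+w],(396,396),interpolation=cv2.INTER_CUBIC)
cv2.imwrite('pics/w3.png',np.hstack([crop(c['pixels'],u),crop(d['pixels'],v)]))
print('screw exp',wproj(c,s,(.515,-.1042,.118)),proj(d,(.515,-.1042,.118)))
```

```text
7.375 [ 0.51322702 -0.10448422  0.23006216] [[0.968, 0.251, -0.0027], [0.251, -0.968, -0.0019], [-0.0031, 0.0011, -1.0]] [ 0.04210276 -0.19478844 -1.57960475] 0.13612765820469339
mouth [ 0.5141901  -0.10431926  0.15775881] [256.44084408 191.82764245] [291.52770091 166.52333835]
screw exp [256.491912   178.40040295] [290.66192576 175.51446151]
```

View pics/w3.png

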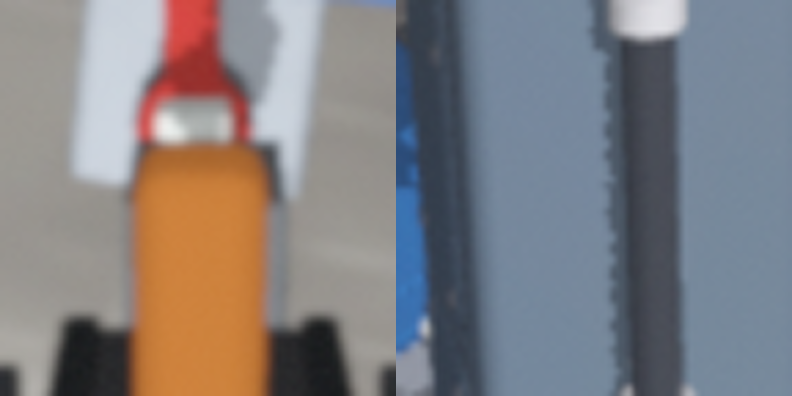

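The wrist crop shows the disc and head centred at about column 255.3, and the socket at about 257.9. That puts the socket roughly 1.5–2 mm off towards tool +y, while x agrees. I'll shift −1.8 mm in y and lower.

Request:
servo_tool(targets=[[[0,-0.0018,0.0],[0.001,0.003,0]],[[0,-0.0018,0.008],[0.001,0.003,0]],[[0,-0.0018,0.016],[0.001,0.003,0]],[[0,-0.0018,0.022],[0.001,0.003,0]],[[0,-0.0018,0.027],[0.001,0.003,0]],[[0,-0.0018,0.027],[0.001,0.003,0]]])

```text
time_s: 8.22
position: [0.512, -0.1032, 0.202]
tcp_rot: [[0.968, 0.25, -0.002], [0.25, -0.968, 0.001], [-0.002, -0.001, -1.0]]
force: [-0.3, -0.6, -0.7]
opening: 0.136
```

Request:
servo_tool(targets=[[[0,0,0.003],[0,0,0]],[[0,0,0.006],[0,0,0]],[[0,0,0.009],[0,0,0]],[[0,0,0.011],[0,0,0]],[[0,0,0.012],[0,0,0]],[[0,0,0.012],[0,0,0]]])

```text
time_s: 8.98
position: [0.5123, -0.1032, 0.1905]
tcp_rot: [[0.968, 0.25, -0.001], [0.25, -0.968, 0.0], [-0.001, -0.0, -1.0]]
force: [0.4, -0.3, -3.1]
opening: 0.134
```

Request:
servo_tool(targets=[[[0,0.0002,0],[0,0,-0.16]],[[0.0001,0.0004,0],[0,0,-0.32]],[[0.0001,0.0006,0],[0,0,-0.48]],[[0.0002,0.0007,0],[0,0,-0.64]],[[0.0004,0.0009,0],[0,0,-0.8]],[[0.0005,0.001,0],[0,0,-0.96]],[[0.0007,0.0011,0],[0,0,-1.12]],[[0.0009,0.0012,0],[0,0,-1.28]],[[0.0009,0.0012,0],[0,0,-1.38]],[[0.0009,0.0012,0],[0,0,-1.38]],[[0.0009,0.0012,0],[0,0,-1.38]]])

```text
time_s: 10.35
position: [0.5131, -0.1039, 0.1906]
tcp_rot: [[-0.061, 0.998, -0.002], [0.998, 0.061, 0.0], [0.001, -0.002, -1.0]]
force: [-0.6, 0.3, 0.6]
opening: 0.134
```

Run:
```python
from h import *; from rig import telemetry,eyes
import pickle
s=telemetry.read_state();c=eyes.capture('wrist');d=eyes.capture('top');pickle.dump((s,c,d),open('pics/w4.pkl','wb'))
print(s['time_s'],s['position'],np.round(s['tcp_rot'],4).tolist(),s['force'],s['moment'],s['opening'],np.degrees(np.arctan2(s['tcp_rot'][1][0],s['tcp_rot'][0][0])))
u=wproj(c,s,(.514,-.104,.118));v=proj(d,(.514,-.104,.118));print(u,v)
def crop(im,p,w=40,h=40):
    x,y=np.round(p).astype(int);return cv2.resize(im[y-h:y+h,x-w:x+w],(396,396),interpolation=cv2.INTER_CUBIC)
cv2.imwrite('pics/w4.png',np.hstack([crop(c['pixels'],u),crop(d['pixels'],v)]))
```

```text
10.35 [ 0.51306487 -0.10394472  0.1906226 ] [[-0.0605, 0.9982, -0.0016], [0.9982, 0.0605, 0.0005], [0.0006, -0.0016, -1.0]] [-0.57673988  0.25310127  0.58194887] [ 0.15829384  0.09621959 -0.01053428] 0.1343718157836976 93.47073470865388
[257.58510946 194.0795198 ] [283.22398915 204.68223445]
```

View pics/w4.png

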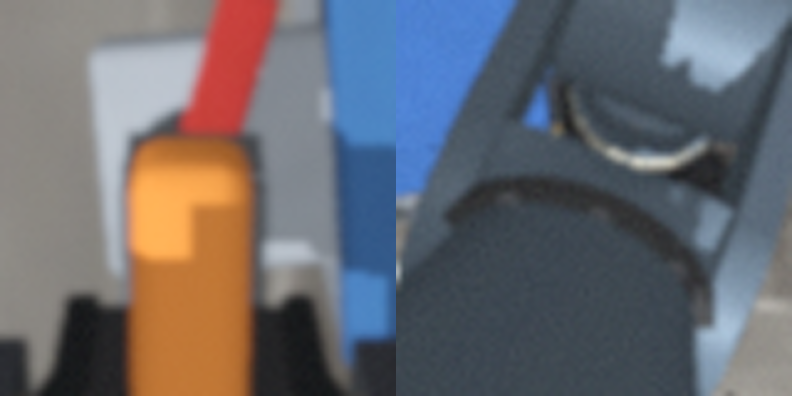

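The tongue now lies about 14° short of the bar, at roughly 79° yaw. That is 72° (about 1.25 rad) of screw turn and clear of the hatch. I'll add a little, back off into the play, and release.

Request:
servo_tool(targets=[[[0,0,0],[0,0,-0.06]],[[0,0,0],[0,0,-0.06]],[[0,0,0],[0,0,0.06]],[[0,0,0],[0,0,0.1]],[[0,0,0],[0,0,0.1]]])

```text
time_s: 11.08
position: [0.5134, -0.1042, 0.1904]
tcp_rot: [[0.038, 0.999, -0.001], [0.999, -0.038, 0.0], [0.0, -0.001, -1.0]]
force: [-1.8, 0.3, -1.7]
opening: 0.129
```

Request:
servo_tool(targets=[[[0,0,0],[0,0,0]],[[0,0,0],[0,0,0]],[[0,0,0],[0,0,0]],[[0,0,0],[0,0,0]],[[0,0,0],[0,0,0]]], gripper=0.06)

```text
time_s: 11.7
position: [0.5134, -0.1042, 0.1906]
tcp_rot: [[0.038, 0.999, -0.001], [0.999, -0.038, 0.0], [0.0, -0.001, -1.0]]
force: [-0.2, -0.5, -0.3]
opening: 0.618
```

Request:
servo_tool(targets=[[[0,0,-0.02],[0,0,0]],[[0,0,-0.05],[0,0,0]],[[0,0,-0.1],[0,0,0]],[[0,0,-0.1],[0,0,0]]])

```text
time_s: 12.2
position: [0.516, -0.1052, 0.2946]
tcp_rot: [[0.038, 0.999, 0.008], [0.999, -0.038, -0.004], [-0.003, 0.008, -1.0]]
force: [0.9, -0.6, 0.3]
opening: 0.689
```

Run:
```python
from h import *; from rig import telemetry,eyes
import pickle
s=telemetry.read_state();c=eyes.capture('wrist');pickle.dump((s,c),open('pics/w5.pkl','wb'));cv2.imwrite('pics/w5.png',c['pixels'])
print(s['time_s'],s['position'],np.round(s['tcp_rot'],4).tolist(),s['force'],s['opening'])
print('mouth/top',wproj(c,s,(.514,-.104,.118)),wproj(c,s,(.514,-.104,.217)),'handle',wproj(c,s,(.4705,.0435,.106)))
print(delta(s,(.4705,.0435,.29),97.7),s['joint_positions'])
```

```text
12.2 [ 0.51602941 -0.10517783  0.29463328] [[0.0379, 0.9993, 0.008], [0.9993, -0.0379, -0.0037], [-0.0034, 0.0081, -1.0]] [ 0.90532731 -0.55056608  0.25056083] 0.6886622815154056
mouth/top [253.08411725 165.15663997] [253.1515522 190.5110602] handle [210.83744087  41.89645613]
([0.1469, -0.0512, 0.0037], [0.0078, 0.0041, -0.1723]) [-2.36807302e+01  1.76464874e+01  9.11885201e+01 -1.26559536e-02
  7.06613283e+01 -2.15060030e+01]
```

View pics/w5.png

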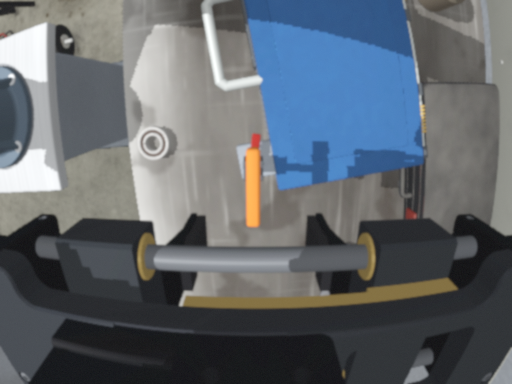

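The key stands upright and alone, with its bar centre at (253,190) as predicted. Next I'll go over the handle.

Request:
servo_tool(targets=[[[0.05,-0.018,0],[0.008,0.004,-0.06]],[[0.1,-0.035,0],[0.008,0.004,-0.12]],[[0.147,-0.051,0.03],[0.008,0.004,-0.172]],[[0.147,-0.051,0.08],[0.008,0.004,-0.172]],[[0.147,-0.051,0.09],[0.008,0.004,-0.172]],[[0.147,-0.051,0.09],[0.008,0.004,-0.172]],[[0.147,-0.051,0.09],[0.008,0.004,-0.172]]])

```text
time_s: 13.12
position: [0.4694, 0.0439, 0.2017]
tcp_rot: [[-0.132, 0.991, -0.007], [0.991, 0.132, 0.003], [0.004, -0.006, -1.0]]
force: [0.6, -1.1, 0.1]
opening: 0.688
```

Run:
```python
from h import *; from rig import telemetry,eyes
import pickle
s=telemetry.read_state();c=eyes.capture('wrist');pickle.dump((s,c),open('pics/w6.pkl','wb'));im=c['pixels'];cv2.imwrite('pics/w6.png',im)
print(s['time_s'],s['position'],np.round(s['tcp_rot'],4).tolist(),s['force'],s['opening'])
print('handle exp',wproj(c,s,(.4705,.0435,.106)),delta(s,(.4705,.0435,.087),97.7))
```

```text
13.125 [0.469369   0.04394779 0.20173804] [[-0.1324, 0.9912, -0.0066], [0.9912, 0.1325, 0.0034], [0.0042, -0.0061, -1.0]] [ 0.58733008 -1.06230527  0.10492535] 0.6875937679667454
handle exp [258.01875221 187.15155662] ([-0.0011, 0.0018, 0.1147], [-0.0061, -0.0042, -0.0015])
```

View pics/w6.png

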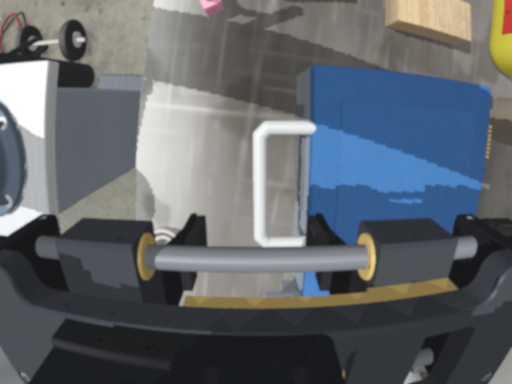

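The handle bar is at column 260, rows 128–240, with its middle about 1.5 mm from the expected spot. The unit's front is only ~36 mm behind the bar, so I'll narrow the jaws before going down.

Request:
servo_tool(targets=[[[0,0.003,0],[-0.006,-0.004,0]],[[0,0.003,0.01],[-0.006,-0.004,0]],[[0,0.003,0.03],[-0.006,-0.004,0]],[[0,0.003,0.05],[-0.006,-0.004,0]],[[0,0.003,0.07],[-0.006,-0.004,0]],[[0,0.003,0.09],[-0.006,-0.004,0]],[[0,0.003,0.105],[-0.006,-0.004,0]],[[0,0.003,0.114],[-0.006,-0.004,0]],[[0,0.003,0.114],[-0.006,-0.004,0]]], gripper=0.034)

```text
time_s: 14.3
position: [0.4695, 0.0456, 0.086]
tcp_rot: [[-0.133, 0.991, -0.004], [0.991, 0.133, 0.001], [0.001, -0.004, -1.0]]
force: [0.1, -0.5, -0.1]
opening: 0.393
```

Request:
servo_tool(targets=[[[0,0.002,0],[0,0,0]],[[0,0.002,0],[0,0,0]],[[0,0.002,0],[0,0,0]],[[0,0.002,0],[0,0,0]],[[0,0.002,0],[0,0,0]]], gripper=0.0)

```text
time_s: 14.92
position: [0.472, 0.0458, 0.0869]
tcp_rot: [[-0.134, 0.991, -0.002], [0.991, 0.134, 0.0], [0.001, -0.002, -1.0]]
force: [0.5, 0.5, 2.2]
opening: 0.126
```

Run:
```python
from h import *; from rig import telemetry
s=telemetry.read_state();print(s['time_s'],s['position'],np.round(s['tcp_rot'],4).tolist(),s['force'],s['opening'])
R=np.array(s['tcp_rot']);u=np.array([np.cos(np.radians(7.8)),np.sin(np.radians(7.8)),0]);r=.245
for th in(.05,.1,.2,.3,.4,.5,.6,.7,.8,.9,1.0,1.1,1.15):
    d=u*r*(1-np.cos(th))+np.array([0,0,r*np.sin(th)]);print(th,np.round(R.T@d,4))
```

```text
14.925 [0.4720282  0.04576852 0.0868553 ] [[-0.1337, 0.991, -0.0022], [0.991, 0.1337, 0.0005], [0.0008, -0.0021, -1.0]] [0.51661727 0.47868848 2.24902139] 0.12634230998526313
0.05 [ 0.      0.0003 -0.0122]
0.1 [ 0.      0.0012 -0.0245]
0.2 [ 0.      0.0048 -0.0487]
0.3 [ 0.0001  0.0108 -0.0724]
0.4 [ 0.0001  0.0191 -0.0954]
0.5 [ 1.000e-04  2.970e-02 -1.175e-01]
0.6 [ 0.0002  0.0425 -0.1384]
0.7 [ 0.0002  0.0573 -0.158 ]
0.8 [ 0.0003  0.0739 -0.1759]
0.9 [ 0.0003  0.0923 -0.1921]
1.0 [ 0.0004  0.1122 -0.2064]
1.1 [ 0.0004  0.1334 -0.2186]
1.15 [ 0.0005  0.1445 -0.2239]
```

Grasped, at an 11 mm opening. I'll lift in 0.05 rad steps.

Request:
servo_tool(targets=[[[0,0.0003,-0.0122],[0,0,0]],[[0,0.0012,-0.0245],[0,0,0]],[[0,0.0027,-0.0366],[0,0,0]],[[0,0.0048,-0.0487],[0,0,0]],[[0,0.0076,-0.0606],[0,0,0]],[[0.0001,0.0108,-0.0724],[0,0,0]],[[0.0001,0.0108,-0.0724],[0,0,0]]])

```text
time_s: 15.8
position: [0.4824, 0.0473, 0.1598]
tcp_rot: [[-0.134, 0.991, -0.003], [0.991, 0.134, 0.0], [0.001, -0.003, -1.0]]
force: [-2.1, -1.6, -2.0]
opening: 0.127
```

```bash
cat > st.py <<'E'
from h import *; from rig import telemetry
s=telemetry.read_state();p=s['position']-np.array([.4720,.0458,.0869]);u=np.array([np.cos(np.radians(7.8)),np.sin(np.radians(7.8)),0])
f=np.array(s['force']);a,z=.245-p@u,p[2];th=np.arctan2(z,a);print(s['time_s'],'theta',th,'r',np.hypot(a,z),'Fu,Fz',f@u,f[2],f,s['moment'],s['opening'],np.round(s['tcp_rot'],3).tolist())
E
python3 st.py
```

```text
15.8 theta 0.3012284074252891 r 0.24554844042293744 Fu,Fz -2.298995361467648 -2.024652386165333 [-2.10560901 -1.56848457 -2.02465239] [-0.33330355  0.24361059  0.00867804] 0.1274518866909897 [[-0.134, 0.991, -0.003], [0.991, 0.134, 0.0], [0.001, -0.003, -1.0]]
```

Request:
servo_tool(targets=[[[0,0.0038,-0.0116],[0,0,0]],[[0,0.0083,-0.023],[0,0,0]],[[0,0.0133,-0.0342],[0,0,0]],[[0,0.0189,-0.0451],[0,0,0]],[[0,0.0251,-0.0557],[0,0,0]],[[0.0001,0.0317,-0.066],[0,0,0]],[[0.0001,0.0389,-0.076],[0,0,0]],[[0.0001,0.0465,-0.0856],[0,0,0]],[[0.0002,0.0546,-0.0948],[0,0,0]],[[0.0002,0.0631,-0.1035],[0,0,0]],[[0.0002,0.0631,-0.1035],[0,0,0]]])

```text
time_s: 17.18
position: [0.5429, 0.0559, 0.2645]
tcp_rot: [[-0.134, 0.991, -0.009], [0.991, 0.134, -0.0], [0.001, -0.009, -1.0]]
force: [-10.6, -2.3, 8.1]
opening: 0.126
```

```bash
python3 st.py
```

```text
17.175 theta 0.7975091247385352 r 0.24819104517227072 Fu,Fz -10.819423876942771 8.07043781644 [-10.60648612  -2.29207783   8.07043782] [-0.49611885  1.92630689 -0.01959111] 0.1262281774848086 [[-0.134, 0.991, -0.009], [0.991, 0.134, -0.0], [0.001, -0.009, -1.0]]
```

The reaction is about 13 N radially outward, so the true radius is slightly larger than I assumed. I'll add ~3.5 mm and continue.

Request:
servo_tool(targets=[[[0,-0.0024,-0.0025],[0,0,0]],[[0,0.0067,-0.0109],[0,0,0]],[[0,0.0162,-0.0189],[0,0,0]],[[0,0.0262,-0.0263],[0,0,0]],[[0,0.0262,-0.0263],[0,0,0]]])

```text
time_s: 17.8
position: [0.5727, 0.0601, 0.291]
tcp_rot: [[-0.134, 0.991, -0.001], [0.991, 0.134, 0.001], [0.002, -0.001, -1.0]]
force: [-5.3, 0.3, 5.5]
opening: 0.126
```

```bash
python3 st.py
```

```text
17.8 theta 0.9587245852489471 r 0.24932052606788416 Fu,Fz -5.262592061400993 5.496566637050242 [-5.34834406  0.26723731  5.49656664] [0.07145235 1.08498701 0.10853332] 0.12568237917090097 [[-0.134, 0.991, -0.001], [0.991, 0.134, 0.001], [0.002, -0.001, -1.0]]
```

Request:
servo_tool(targets=[[[0,0.0094,-0.0083],[0,0,0]],[[0,0.0201,-0.0148],[0,0,0]],[[0,0.0311,-0.0207],[0,0,0]],[[0,0.0424,-0.0261],[0,0,0]],[[0,0.0493,-0.0291],[0,0,0]],[[0,0.0493,-0.0291],[0,0,0]],[[0,0.0493,-0.0291],[0,0,0]],[[0,0.0493,-0.0291],[0,0,0]]])

```text
time_s: 18.8
position: [0.6216, 0.0667, 0.3182]
tcp_rot: [[-0.134, 0.991, -0.0], [0.991, 0.134, 0.002], [0.002, -0.0, -1.0]]
force: [-3.0, 4.2, 6.0]
opening: 0.128
```

```bash
python3 st.py
python3 - <<'E'
from h import *; from rig import telemetry,eyes
d=eyes.capture('side');cv2.imwrite('pics/s7.png',d['pixels'])
E
```

```text
18.8 theta 1.1850942194536733 r 0.24966270456977682 Fu,Fz -2.422470819556896 5.982298103356158 [-3.02342177  4.22190145  5.9822981 ] [0.60894105 0.49447199 0.14768736] 0.12785921000571956 [[-0.134, 0.991, -0.0], [0.991, 0.134, 0.002], [0.002, -0.0, -1.0]]
```

View pics/s7.png

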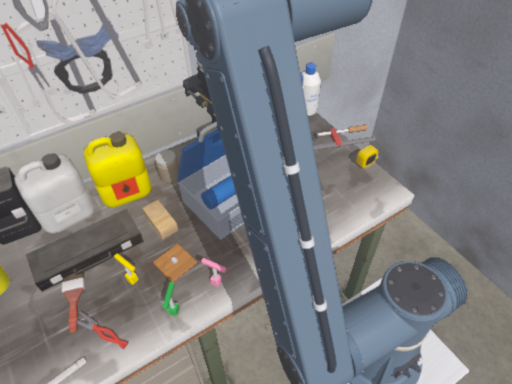

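The hatch is up at about 1.18 rad and held, with the loose things undisturbed in view. I'll ease it back to about 0.87 rad.

Request:
servo_tool(targets=[[[0,-0.0057,0.0025],[0,0,0]],[[0,-0.0115,0.0051],[0,0,0]],[[0,-0.0226,0.0107],[0,0,0]],[[0,-0.0335,0.0169],[0,0,0]],[[0,-0.0441,0.0236],[0,0,0]],[[0,-0.0543,0.0308],[0,0,0]],[[0,-0.061,0.036],[0,0,0]],[[0,-0.0657,0.0405],[0,0,0]],[[0,-0.0657,0.0405],[0,0,0]],[[0,-0.0657,0.0405],[0,0,0]],[[0,-0.0657,0.0405],[0,0,0]],[[0,-0.0657,0.0405],[0,0,0]]])

```text
time_s: 20.35
position: [0.5555, 0.0572, 0.2773]
tcp_rot: [[-0.134, 0.991, -0.002], [0.991, 0.134, 0.001], [0.001, -0.002, -1.0]]
force: [0.6, 5.0, -1.7]
opening: 0.126
```

```bash
python3 st.py
python3 - <<'E'
from h import *; from rig import telemetry,eyes
s=telemetry.read_state();c=eyes.capture('wrist');d=eyes.capture('top');cv2.imwrite('pics/f.png',np.vstack([np.hstack([cv2.resize(c['pixels'],(400,300)),cv2.resize(d['pixels'],(400,300))])]))
print(np.abs(s['qvel']).max())
E
```

```text
20.35 theta 0.8696286618231579 r 0.24915700592454976 Fu,Fz 1.2428729754782728 -1.7363638740241043 [ 0.56455441  5.03657688 -1.73636387] [ 0.80053524 -0.40235387  0.04386444] 0.12642633655148056 [[-0.134, 0.991, -0.002], [0.991, 0.134, 0.001], [0.001, -0.002, -1.0]]
0.07500685744812567
```

View pics/f.png

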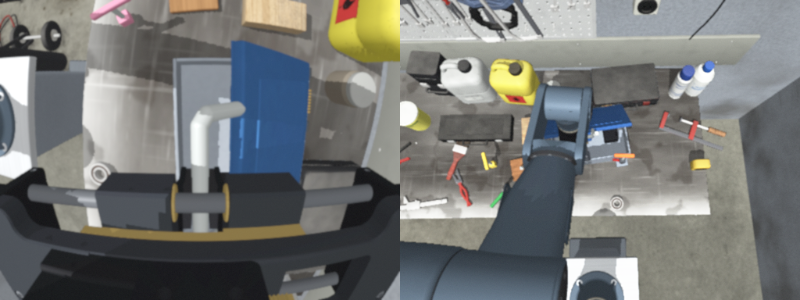

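The final view shows the hatch held at about 0.87 rad and the key's orange bar still on the screw at about (624,157) in the top half. I'll check the key's bar position numerically before handing in.

```bash
python3 - <<'E'
from h import *; from rig import telemetry,eyes
d=eyes.capture('top');hsv=cv2.cvtColor(d['pixels'],cv2.COLOR_BGR2HSV);m=cv2.inRange(hsv,(5,130,130),(22,255,255));k=np.zeros_like(m);k[185:220,265:310]=m[185:220,265:310]
p=np.argwhere(k)[:,::-1];c=(p.min(0)+p.max(0))/2;P=plane(d,c,.215);print(len(p),p.min(0),p.max(0),P)
print('off screw mm',(P[:2]-[.5140,-.1042])*1e3,'ends',plane(d,(p[:,0].min(),c[1]),.215),plane(d,(p[:,0].max(),c[1]),.215))
E
python3 st.py
```

```text
119 [274 196] [300 201] [ 0.51266493 -0.10657858  0.215     ]
off screw mm [-1.3350696 -2.3785815] ends [ 0.51317068 -0.07153292  0.215     ] [ 0.51215933 -0.14161423  0.215     ]
20.5 theta 0.8695954658422672 r 0.24913602431877838 Fu,Fz 1.824310786052277 -1.2733472884928763 [ 1.27437688  4.13898444 -1.27334729] [ 0.84173426 -0.41719558  0.02332102] 0.12311383217818818 [[-0.134, 0.991, -0.002], [0.991, 0.134, 0.001], [0.001, -0.002, -1.0]]
```

The key is upright, with its top within 3 mm of the screw axis, and the hatch is steady at 0.87 rad. Handing in.

```bash
python3 -c "
from rig import order
print(order.hand_in())"; python3 st.py
```

```text
the job is handed in; nothing more can be done
None
the job is handed in; nothing more can be done
```

The job is handed in with every step carried out, in about 20.5 s of the 64 s allowed. The hand-in reported no verdict.

- **Key and screw:** I lifted the orange key off its stand, set it on the screw and turned the screw anticlockwise. The close-up showed the tongue about 1.25 rad round before a small extra turn of 0.06 rad. I then released the key and left it standing there.
- **Hatch:** I raised it to about 1.18 rad and eased it back. The gripper still holds it.

The last checks before handing in:
- **Hatch angle:** steady at about 0.87 rad. This is worked out from the gripper's path and is good to about 0.02–0.03 rad.
- **Key position:** the top of the bar is within 3 mm of the screw axis, at the tilt expected for an upright key.
- **Loose things:** the bearing, tape measure and wood block looked unmoved in the last pictures. I checked them by eye only.

Two things were less than perfect:
- **Handle arc:** the handle's path was about 4–5 mm off my first estimate. That gave up to about 13 N of radial force partway through the lift, which I relieved. A sideways force of 4–5 N along the bar remained at the end.
- **Screw angle:** I did not measure it again after the extra turn and the small turn back before release.

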